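# Load the frame stapler's magazine and close its cover rail

### The arm

A 6-joint arm with a two-finger parallel gripper is mounted at the origin on the work surface. World frame = base frame: x ahead of the robot, y to its left, z up, the work surface at z = 0. Lengths are in m, angles in rad, forces in N, time in s.
With the tool pointing down it reaches from about 0.35 to 0.975 m from the base axis. Payload 4.9 kg.
Tool frame: the origin (TCP) lies on the centre line of the jaws, within the pads' length; the fingertips stand 17 mm ahead of it and the grasp point (between the pads) lies 2 mm behind it; z points along the fingers, y is the direction in which the jaws open and shut (so a half turn about z gives the same grasp; the last joint's range is limited). The gripper opens to 85 mm and grips with 20 to 120 N. Pads are 22 mm wide; open, the fingers measure 114 mm over their backs; the gripper's body (76 mm by 85 mm) begins 54 mm behind the grasp point. The pads swing forward as they close: fully open they stand 13 mm farther back than shut.
Start: joints at [1.04, 0.053, 1.613, -0, 1.476, -0.119], TCP at [0.25, 0.573, 0.248] pointing down, gripper open.
Joint ranges: [-3.01, 3.01], [-1.01, 2.22], [0.06, 2.58], [-1.02, 4.17], [0.09, 2.62], [-3.14, 3.14]. Speed limits (rad/s): [2.57, 2.57, 3.14, 3.14, 3.14, 3.14].

### API

Orientations are given as a unit quaternion [w, x, y, z].
In Python, from station import monitor, optics, arm gives the robot as it stands. The module is installed in compiled form; this text tells all that it offers.
- The arm moves only by the tool play_rows, never from a script. Its argument "deltas" is a list of rows, each a list of 7 numbers: the shift along the tool's x, y, z in m, then the turn, a rotation vector about the tool's x, y, z in rad, then the opening in per cent of the stroke, from 0 (shut) to 100 (fully open). A call has 1 to 8 rows; each row shifts and turns the commanded pose from where the row before left it, along the tool's axes as they then stand; what a row does not reach is not made up. A row lasts 1/8 s, in which the tool goes at most 62.5 mm and 10.7 degrees, less where a joint would pass 70% of its speed; a pose out of reach is approached as far as the arm can. A call with a gripper value outside its range is refused whole. The fingers move at their own pace and stop on an object; "squeeze" is the grip in N (left out, the last holds). Time passes only in rows, so rows that do not move let the fingers close. It gives the time, the measured TCP pose, the force and the opening at its end, in the units of the state.
- monitor.get_state(): the state, without advancing time (a new reading comes with each control period).
- optics.grab_frame(name): name is "side" or "top"; returns a dict with "img" (420x560x3 uint8, red, green, blue), "depth" (420x560 float32, m along the optical axis (not along the pixel's ray), 0 where there is no reading), "fovy" (degrees; the focal length in pixels is half the picture's height over the tangent of half this angle, whatever the lens; pixels are square), "cx", "cy" (the principal point, pixels), "R" (3x3) and "t" (3): a world point X has camera coordinates R X + t. Camera axes: x right, y down, z forward; pixel columns grow to the right and rows downward; lengths in m; the calibration is good to about 2 mm. A picture is of the moment at which its call begins.
- arm.job_done(): hands the job in, once; it reports no verdict.
The state is a dict: "time_s": time; "joint_pos": joint angles; "dq": joint speeds; "effort": joint torques, N m; "position": TCP position; "tcp_rot": TCP orientation; "wrist_force": force on the tool from outside, world axes, zero at the start; "moment": the same for the moment, N m; "opening": finger opening in m.
Only numpy, scipy, OpenCV 4.12 (cv2) and the standard library are available. Lean on these libraries where they do the work, as an engineer would, in place of code of your own. Each camera call takes 0.05 s, during which the arm holds its last target. There are 200 camera calls.

### The job

Load the long steel staple strip into the stapler magazine: push the orange spring follower back with the strip's end, seat the strip flat on the floor of the channel behind the yellow nose stop, and then slide the blue cover rail fully shut over it. Work by feel and gently, never forcing the strip against the magazine, and leave the other things on the table where they are.

Things in the scene. Friction and masses are not known exactly. Their poses are not given: they have to be found in the camera images.
- magazine: Stapler magazine, fixed to the table. Origin under its grey base plate, at table height; local x runs along the channel to the nose, z up; all mm are in this frame. Plate x -168 to 72, |y| under 36, top z 10; low dark ledges at |y| 27 to 33, top z 18. The bright channel block on it (x -70 to 50) has its floor at z 14, walls 6 thick with tops at z 30, a slot 15 wide, 27 over the walls.
- block_zero (a point): Point (-10, 0, 14) of the magazine, fixed to the plate. The channel block's centre line lies 0 to 10 mm to either side (y) of it, as clamped by the last user; this setting is not measured: find it by touch (outer wall faces are bare from z 18 to 30) or by eye. It stays put under careful handling (it would take 45 N to shift it).
- nose_zero (a point): Point (45, 0, 24) of the magazine: x and z of the rear top edge of the yellow nose stop in the slot (x 45 to 50, top 10 above the floor, 6 below the wall tops). It sits on the block, so is off sideways with it. To load: strip's underside between the walls but above the nose stop (z 24 to 30), push rearwards till its front end clears the nose stop, then down; let go.
- seat_zero (a point): Point (5, 0, 28) of the magazine: where the centre of a loaded strip lies (sideways: with the block's setting), on the channel floor, pressed against the nose stop by the follower, whose spring slides a released strip forward to the stop.
- follower (a joint): How far the orange follower is pushed back, m: 0 free (front face at x -20), 0.015 with the strip loaded, 0.032 hard end. It is 13 wide, z 15 to 42, rides in the slot. The spring pushes with 2 N at 0, growing 0.25 N per mm.
- rail (a joint): Opening of the blue cover rail along the magazine's -x, m: 0 fully shut (end stop), 0.115 fully open. It stays where it is left; about 3.5 N of friction. At the start 0.1 to 0.115.
- rail_knob (a point): Centre of the black grip block on the cover rail, 30 along x, 14 across, 24 high (z 50 to 74); at x 0.5 minus the opening, y 0, z 62 in the magazine's frame. The rail is an inverted U, 95 long, 55 wide, roof z 46 to 50 (4 above a seated strip; a strip that is not down blocks it), sides down to z 18. Its front edge is at x 48 minus the opening.
- strip_mid (a point): Centre (half-way up) of the long steel staple strip, 80 long (local x) by 13 wide (y) by 28 high (z), 0.07 to 0.14 kg, standing on its legs on the table; either end may go first. Grip it across its width by the upper 10 mm, so that the fingers clear the channel walls.
- short_strip_mid (a point): Centre of the short copper strip, 45 by 13 by 20 mm: wrong size, not to be used or moved.
- blue_jar: Blue ink jar with black cap, 68 diameter, 105 high, origin under its centre; leave alone.
- violet_jar: Violet ink jar with black cap, 68 diameter, 105 high, origin under its centre; leave alone.
- white_bottle: White bottle, 54 diameter, 125 high, origin under its centre; leave alone.
- tape_roll: Roll of tape lying flat, 90 diameter, 25 high; leave alone.
- screwdriver: Screwdriver lying on the table; leave alone.
Things that resemble listed ones, but are neither listed nor needed, are in the scene too. Leave any pink look-alike of the part that bears strip_mid alone.

How it is judged:
By the outcome, as a careful person would: the job done as asked, in the order asked, and still so for the second after the job is handed in, with the robot touching nothing.
It also fails if it takes over 64 s, if anything falls off the work surface, if the arm or the gripper's body presses on something with over 40 N, if the wrist force passes 120 N, or if a joint passes its speed limit or range.

## Working session

There is one attempt and no reset: what is moved stays moved. The work goes in short steps, Python scripts to look and compute and a tool call to move; the robot and the scene stay as the last step left them, time stands still between calls to the robot, and variables do not carry over. Pictures are saved under pics/ and viewed, about 8 in all and at most 12, crops included, and the job is handed in when it is done.

Besides the shell and the picture viewer there is one more tool, called after "Request:" by a JSON object that holds its "method" and its "body", one argument or row to a line. play_rows: Moves the arm, as the interface text tells. Its arguments: {"type":"object","properties":{"deltas":{"type":"array","items":{"type":"array","items":{"type":"number"}}},"squeeze":{"type":"number"}},"required":["deltas"]}

```bash
mkdir -p pics
cat > h.py <<'E'
import numpy as np, cv2
from station import monitor, optics, arm
def grab(n):
    f=optics.grab_frame(n); f['f']=f['img'].shape[0]/2/np.tan(np.radians(f['fovy'])/2); return f
def save(f,name,crop=None,s=1):
    im=f['img'][...,::-1]
    if crop: a,b,c,d=crop; im=im[b:d,a:c]
    cv2.imwrite('pics/'+name,cv2.resize(im,None,fx=s,fy=s,interpolation=cv2.INTER_CUBIC))
def cloud(f):
    d=f['depth']; v,u=np.mgrid[:d.shape[0],:d.shape[1]]
    c=np.stack([(u-f['cx'])/f['f']*d,(v-f['cy'])/f['f']*d,d],-1)
    P=(c-f['t'])@f['R']; P[d==0]=np.nan; return P
def ray(f,u,v,z):
    r=f['R'].T@np.array([(u-f['cx'])/f['f'],(v-f['cy'])/f['f'],1]); o=-f['R'].T@f['t']
    return o+r*(z-o[2])/r[2]
E
python3 - <<'E'
from h import *
for n in('top','side'):
    f=grab(n); save(f,n+'0.png',s=1.42); print(n,f['fovy'],f['cx'],f['cy'],(-f['R'].T@f['t']).round(3),f['R'].round(2).tolist())
print(monitor.get_state())
E
```

```text
top 50.966071870135806 274.4830179800766 207.2857088083402 [0.458 0.009 1.147] [[0.01, -1.0, -0.0], [-1.0, -0.01, -0.1], [0.1, 0.0, -1.0]]
side 50.35568148458701 288.7745391115019 205.633457329207 [0.51  0.814 0.739] [[-0.99, -0.1, 0.01], [-0.08, 0.62, -0.78], [0.07, -0.78, -0.63]]
{'time_s': 0.1, 'joint_pos': array([ 1.04000311e+00,  5.33215901e-02,  1.61417396e+00,  1.00699317e-05,
        1.47601085e+00, -1.19013552e-01]), 'dq': array([ 1.32624008e-03, -3.33227988e-05, -4.11264282e-03, -1.24160987e-05,
       -1.31425947e-04, -1.13713896e-03]), 'effort': array([ 8.29334817e-05, -3.94903851e+01, -3.71363282e+01, -1.56895094e-04,
        3.90730362e-03, -7.80032849e-06]), 'position': array([0.24987943, 0.57228378, 0.24715655]), 'tcp_rot': array([-3.10199753e-04,  2.04438656e-01,  9.78878910e-01, -9.05210182e-04]), 'wrist_force': array([-0.38401577,  0.48130238, -0.4555222 ]), 'moment': array([-0.02160656,  0.00420316,  0.00018236]), 'opening': 0.0855587767728234}
```

View pics/top0.png

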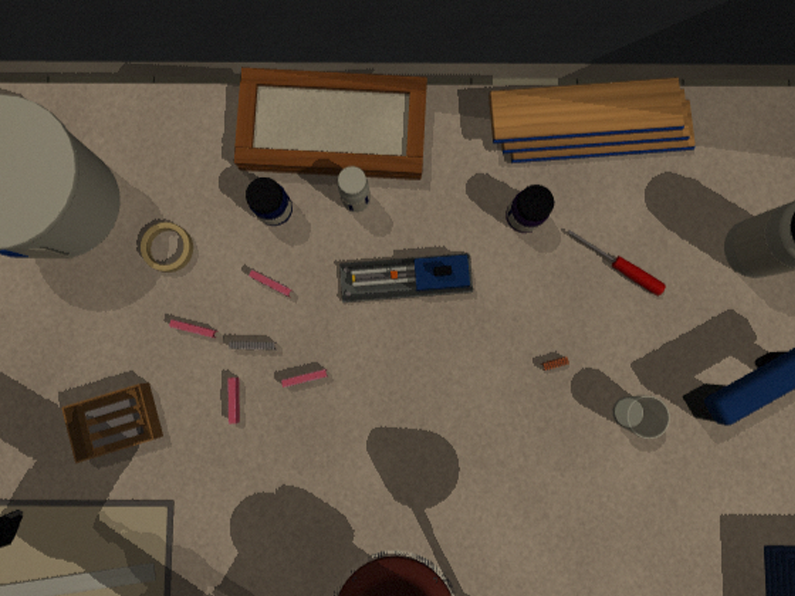

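View pics/side0.png

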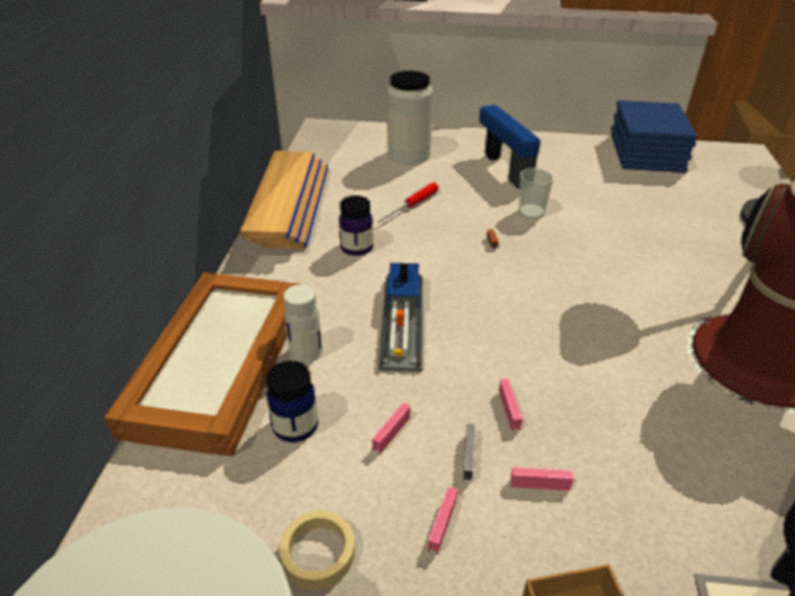

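The top view shows the steel strip at about (250,342), with a pink look-alike just to its left. The magazine is at (405,277) with its nose (yellow, 353,277) pointing left, the orange follower at (394,274) and the rail on the right, open. The side view agrees: strip at (469,451), magazine at (402,315). Next I measure both.

```bash
cat > m.py <<'E'
from h import *
def hsv(f): return cv2.cvtColor(f['img'],cv2.COLOR_RGB2HSV).astype(int)
def main():
  for n in('top','side'):
    f=grab(n); P=cloud(f); H=hsv(f); h,s,v=H[...,0],H[...,1],H[...,2]; x,y,z=P[...,0],P[...,1],P[...,2]
    print(n,'table z',np.nanmedian(z[(abs(x-.45)<.1)&(abs(y)<.3)]).round(4))
    def rect(m,nm,keep=True):
        q=P[m][:,:2]*1000
        if len(q)<3: print(nm,'none');return
        (c,wh,a)=cv2.minAreaRect(q.astype(np.float32)); print(nm,len(q),np.round(c,1),np.round(wh,1),round(a,1),'zmed',np.nanmedian(P[m][:,2]).round(4),'mean',P[m].mean(0).round(4))
    c0=ray(f,*( (176,241) if n=='top' else (330,318)),0.028); print('strip seed',c0.round(3))
    near=np.hypot(x-c0[0],y-c0[1])<.06
    rect(near&(z>.018)&(z<.04)&(s<90),'strip top')
    rect(near&(z>.006)&(z<.04)&(s<90),'strip all')
    c0=ray(f,*( (285,195) if n=='top' else (283,222)),0.02); print('mag seed',c0.round(3))
    near=(abs(x-c0[0])<.07)&(abs(y-c0[1])<.15)
    rect(near&(z>.006)&(z<.08),'mag all')
    rect(near&(z>.042)&(z<.054)&(h>100)&(h<130)&(s>120),'rail roof')
    rect(near&(z>.054)&(z<.085),'knob')
    rect(near&(h<14)&(s>150)&(v>120)&(z>.01),'orange')
    rect(near&(h>18)&(h<34)&(s>150)&(v>110)&(z>.01),'yellow')
    rect(near&(s<60)&(v>130)&(z>.02)&(z<.04),'walls')
if __name__=='__main__': main()
E
python3 m.py
```

```text
top table z 0.0006
strip seed [0.48  0.26  0.028]
strip top 160 [475.4 258.2] [10.3 80.2] 0.3 zmed 0.0284 mean [0.4753 0.2581 0.0284]
strip all 186 [476.8 259.7] [ 90.1 110.6] 13.5 zmed 0.028 mean [0.4761 0.2579 0.0254]
mag seed [ 0.6   -0.016  0.02 ]
mag all 2550 [599.6 -16.7] [274.4 133.6] 89.4 zmed 0.0204 mean [ 0.5981 -0.0166  0.0285]
rail roof 716 [606.2 -79.9] [55.5 94.3] 4.9 zmed 0.0504 mean [ 0.6054 -0.0802  0.0503]
knob 109 [606.8 -73.2] [49.4 83.2] 11.3 zmed 0.0727 mean [ 0.6053 -0.0768  0.0675]
orange 20 [602.5   4.9] [10.2 10.1] 0.6 zmed 0.042 mean [0.6029 0.0042 0.0423]
yellow 8 [597.8  77.9] [2.8 7.2] 89.0 zmed 0.0254 mean [0.5978 0.0779 0.0251]
walls 38 [601.1  30.9] [23.8 94.9] 4.8 zmed 0.0308 mean [0.5986 0.0465 0.0308]
side table z 0.0006
strip seed [0.477 0.268 0.028]
strip top 240 [476.3 258.2] [81.8 13.1] 89.1 zmed 0.0283 mean [0.4764 0.2609 0.0282]
strip all 271 [476.3 258.2] [81.8 13.2] 89.2 zmed 0.0282 mean [0.4765 0.2638 0.0264]
mag seed [ 0.601 -0.012  0.02 ]
mag all 2128 [602.1 -17. ] [ 71.9 243.7] 5.1 zmed 0.0173 mean [ 0.5999 -0.0021  0.025 ]
rail roof 391 [606.9 -75.9] [52.9 93. ] 5.6 zmed 0.0503 mean [ 0.6052 -0.0689  0.0503]
knob 79 [610.7 -66.2] [52.1 22.2] 71.2 zmed 0.0724 mean [ 0.6069 -0.0719  0.069 ]
orange 46 [603.5   5.2] [ 9.7 15.6] 6.0 zmed 0.0358 mean [0.6023 0.0083 0.034 ]
yellow 28 [598.3  73.9] [11.5 18.1] 23.8 zmed 0.0192 mean [0.5962 0.0784 0.02  ]
walls 155 [609.7 -20.3] [ 31.3 208.9] 9.6 zmed 0.0306 mean [0.6014 0.0316 0.0303]
```

```bash
cat >> h.py <<'E'
from scipy.spatial.transform import Rotation as Ro
O=np.array([.598,.031]); A=np.radians(95.0)
ex=np.array([np.cos(A),np.sin(A)]); ey=np.array([-ex[1],ex[0]])
def mag(x,y): return O+(x*ex+y*ey)/1000
def tool(s=None):
    s=s or monitor.get_state(); w,x,y,z=s['tcp_rot']; return Ro.from_quat([x,y,z,w]),s
def plan(xyz,yaw=None):
    r,s=tool(); d=r.inv().apply(np.array(xyz)-s['position']); print('tool shift mm',(d*1000).round(1))
    tx=r.as_matrix()[:,0]; cur=np.degrees(np.arctan2(tx[1],tx[0]))
    if yaw is not None: print('yaw now',cur.round(2),'turn tool z',np.radians((cur-yaw+90)%180-90).round(4))
def st():
    r,s=tool(); m=r.as_matrix(); p=s['position']; d=p[:2]-O
    print('t',round(s['time_s'],2),'pos',(p*1000).round(1),'mag',(d@ex*1000).round(1),(d@ey*1000).round(1),'yaw',np.degrees(np.arctan2(m[1,0],m[0,0])).round(2),'tilt',m[:2,2].round(4),'F',s['wrist_force'].round(1),'Fmag',(s['wrist_force'][:2]@ex).round(1),(s['wrist_force'][:2]@ey).round(1),'open',(s['opening']*1000).round(1))
E
python3 - <<'E'
from h import *
f=grab('top');P=cloud(f)
x,y,z=P[...,0],P[...,1],P[...,2]
m=((z>.09)&(z<.2)&(abs(y)<.3)&(x>.5)).astype(np.uint8)
n,l,s,c=cv2.connectedComponentsWithStats(m)
for i in range(1,n):
    if s[i,4]>60: q=P[l==i]; print(q.mean(0).round(3),np.nanmin(q,0).round(3),np.nanmax(q,0).round(3))
p=mag(35,-3); print(p); plan([*p,.25],95); st()
E
```

```text
[0.746 0.076 0.121] [0.726 0.052 0.09 ] [0.775 0.101 0.131]
[0.729 0.226 0.105] [0.699 0.198 0.091] [0.759 0.258 0.11 ]
[ 0.718 -0.234  0.104] [ 0.689 -0.264  0.09 ] [ 0.749 -0.206  0.112]
[0.59793813 0.06612828]
tool shift mm [-521.5 -324.8   -2. ]
yaw now 156.41 turn tool z 1.0717Traceback (most recent call last):
  File "<stdin>", line 8, in <module>
  File "h.py", line 28, in st
    print('t',round(s['time_s'],2),'pos',(p*1000).round(1),'mag',(d@ex*1000).round(1),(d@ey*1000).round(1),'yaw',np.degrees(np.arctan2(m[1,0],m[0,0])).round(2),'tilt',m[:2,2].round(4),'F',s['wrist_force'].round(1),'Fmag',(s['wrist_force'][:2]@ex).round(1),(s['wrist_force'][:2]@ey).round(1),'open',(s['opening']*1000).round(1))
                                                                                                                                                                                                                                                                                                          ^^^^^^^^^^^^^^^^^^^^^^^^^
AttributeError: 'float' object has no attribute 'round'
```

Request:
{"method": "play_rows", "body": {
  "deltas": [
    [-0.032,-0.02,0,0,0,0,100],
    [-0.032,-0.02,0,0,0,0,90],
    [-0.032,-0.02,0,0,0,0,80],
    [-0.032,-0.02,0,0,0,0,70],
    [-0.032,-0.02,0,0,0,0,60],
    [-0.032,-0.02,0,0,0,0,50],
    [-0.032,-0.02,0,0,0,0,47],
    [-0.032,-0.02,0,0,0,0,47]
  ],
  "squeeze": 20
}}

```text
time_s: 1.25
position: [0.4212, 0.3226, 0.2483]
tcp_rot: [0.0, 0.204, 0.979, 0.0]
wrist_force: [-0.3, -0.4, 0.3]
opening: 0.0401
```

Request:
{"method": "play_rows", "body": {
  "deltas": [
    [-0.035,-0.022,0,0,0,0,47],
    [-0.035,-0.022,0,0,0,0,47],
    [-0.035,-0.022,0,0,0,0,47],
    [-0.035,-0.022,0,0,0,0,47],
    [-0.035,-0.022,0,0,0,0,47],
    [-0.035,-0.022,0,0,0,0,47],
    [-0.035,-0.022,0,0,0,0,47],
    [-0.02,-0.01,0,0,0,0,47]
  ]
}}

```text
time_s: 2.25
position: [0.5986, 0.0658, 0.2481]
tcp_rot: [-0.0, 0.205, 0.979, 0.0]
wrist_force: [-1.0, 0.6, -0.3]
opening: 0.04
```

Request:
{"method": "play_rows", "body": {
  "deltas": [
    [0,0,0,0,0,0.178,47],
    [0,0,0,0,0,0.179,47],
    [0,0,0,0,0,0.179,47],
    [0,0,0,0,0,0.179,47],
    [0,0,0,0,0,0.179,47],
    [0,0,0,0,0,0.178,47],
    [0,0,0,0,0,0,47]
  ]
}}

```text
time_s: 3.12
position: [0.5978, 0.0679, 0.2482]
tcp_rot: [-0.0, 0.675, 0.738, -0.0]
wrist_force: [-0.4, 0.2, 0.1]
opening: 0.0403
```

```bash
sed -i "s/(s\['opening'\]\*1000).round(1)/round(s['opening']*1000,1)/" h.py; python3 -c "
from h import *
p=mag(35,-3); plan([*p,.1],95); st()"
```

```text
tool shift mm [ -1.8   0.  148.2]
yaw now 95.15 turn tool z 0.0025
t 3.12 pos [597.8  67.9 248.2] mag 36.8 -3.0 yaw 95.15 tilt [-0.0003  0.0003] F [-0.4  0.2  0.1] Fmag 0.2 0.4 open 40.3
```

Request:
{"method": "play_rows", "body": {
  "deltas": [
    [0,0,0.03,0,0,0.0025,47],
    [0,0,0.035,0,0,0,47],
    [0,0,0.035,0,0,0,47],
    [0,0,0.035,0,0,0,47],
    [0,0,0.03,0,0,0,47],
    [0,0,0.015,0,0,0,47],
    [0,0,0.006,0,0,0,47],
    [0,0,0.004,0,0,0,47]
  ]
}}

```text
time_s: 4.12
position: [0.5988, 0.0674, 0.0592]
tcp_rot: [0.001, 0.676, 0.737, 0.001]
wrist_force: [-0.6, 0.7, 0.8]
opening: 0.0399
```

```bash
python3 -c "
from h import *
st(); save(grab('side'),'s1.png',(210,120,370,300),4);save(grab('top'),'t1.png',(220,150,350,230),6)"
```

```text
t 4.12 pos [598.8  67.4  59.2] mag 36.2 -3.9 yaw 94.88 tilt [0.0018 0.    ] F [-0.6  0.7  0.8] Fmag 0.7 0.5 open 39.9
```

View pics/s1.png

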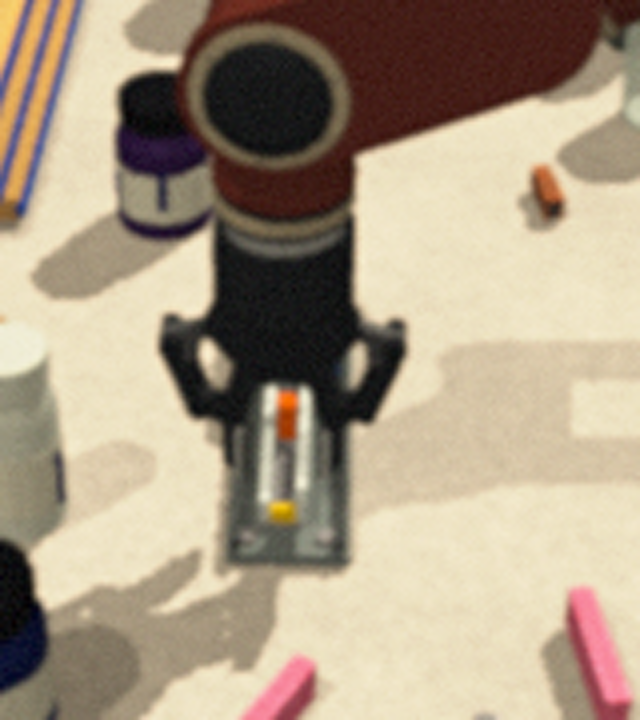

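The jaws straddle the bright block (slot centre near (285,450) in the crop), with yellow at (282,511) and orange at (288,410). I lower and touch the outer walls.

Request:
{"method": "play_rows", "body": {
  "deltas": [
    [0,0,0.005,0,0,0,47],
    [0,0,0.005,0,0,0,47],
    [0,0,0.005,0,0,0,47],
    [0,0,0.004,0,0,0,47],
    [0,0,0,0,0,0,47]
  ]
}}

```text
time_s: 4.85
position: [0.5975, 0.0673, 0.0387]
tcp_rot: [-0.0, 0.677, 0.736, -0.0]
wrist_force: [0.0, 0.5, 0.9]
opening: 0.0402
```

Request:
{"method": "play_rows", "body": {
  "deltas": [
    [0,0,0,0,0,0,44],
    [0,0,0,0,0,0,42],
    [0,0,0,0,0,0,40]
  ]
}}

```text
time_s: 5.22
position: [0.5981, 0.0673, 0.0395]
tcp_rot: [0.0, 0.677, 0.736, 0.0]
wrist_force: [-0.3, -0.3, 0.6]
opening: 0.034
```

```bash
python3 -c "
from h import *
st()"
```

```text
t 5.22 pos [598.1  67.3  39.5] mag 36.1 -3.2 yaw 94.84 tilt [0.0004 0.    ] F [-0.3 -0.3  0.6] Fmag -0.3 0.4 open 34.0
```

Request:
{"method": "play_rows", "body": {
  "deltas": [
    [0,0,0,0,0,0,38],
    [0,0,0,0,0,0,38]
  ]
}}

```text
time_s: 5.48
position: [0.5979, 0.0673, 0.0393]
tcp_rot: [0.0, 0.677, 0.736, 0.0]
wrist_force: [-0.3, 0.2, 0.1]
opening: 0.0323
```

Request:
{"method": "play_rows", "body": {
  "deltas": [
    [0,0,0,0,0,0,36],
    [0,0,0,0,0,0,36]
  ]
}}

```text
time_s: 5.72
position: [0.5979, 0.0673, 0.0393]
tcp_rot: [-0.0, 0.677, 0.736, -0.0]
wrist_force: [-0.4, 0.5, 0.6]
opening: 0.0307
```

Request:
{"method": "play_rows", "body": {
  "deltas": [
    [0,0,0,0,0,0,34],
    [0,0,0,0,0,0,34]
  ]
}}

```text
time_s: 5.98
position: [0.5979, 0.0673, 0.0393]
tcp_rot: [-0.0, 0.677, 0.736, -0.0]
wrist_force: [-0.2, -0.4, -0.3]
opening: 0.0288
```

Request:
{"method": "play_rows", "body": {
  "deltas": [
    [0,0,0,0,0,0,33],
    [0,0,0,0,0,0,33]
  ]
}}

```text
time_s: 6.22
position: [0.5979, 0.0673, 0.0393]
tcp_rot: [-0.0, 0.677, 0.736, -0.0]
wrist_force: [0.6, -1.0, -0.0]
opening: 0.0287
```

Request:
{"method": "play_rows", "body": {
  "deltas": [
    [0,0,0,0,0,0,32],
    [0,0,0,0,0,0,32]
  ]
}}

```text
time_s: 6.48
position: [0.598, 0.0673, 0.0394]
tcp_rot: [0.0, 0.677, 0.736, 0.0]
wrist_force: [0.5, -0.7, 0.2]
opening: 0.027
```

Request:
{"method": "play_rows", "body": {
  "deltas": [
    [0,0,0,0,0,0,31],
    [0,0,0,0,0,0,31]
  ]
}}

```text
time_s: 6.72
position: [0.5982, 0.0673, 0.0394]
tcp_rot: [0.0, 0.677, 0.736, 0.0]
wrist_force: [1.0, 0.8, 0.0]
opening: 0.0266
```

```bash
python3 -c "
from h import *
st();print(monitor.get_state()['moment'])"
```

```text
t 6.72 pos [598.2  67.3  39.4] mag 36.1 -3.4 yaw 94.84 tilt [0.0007 0.    ] F [1.  0.8 0. ] Fmag 0.7 -1.0 open 26.6
[ 0.06766413 -0.3127249  -0.0356194 ]
```

Request:
{"method": "play_rows", "body": {
  "deltas": [
    [0,0,0,0,0,0,41],
    [0,0,0,0,0,0,41],
    [-0.015,0,0,0,0,0,41],
    [-0.015,0,0,0,0,0,41],
    [-0.015,0,0,0,0,0,41],
    [-0.015,0,0,0,0,0,41],
    [0,0,0,0,0,0,36],
    [0,0,0,0,0,0,34]
  ]
}}

```text
time_s: 7.72
position: [0.6029, 0.0075, 0.0392]
tcp_rot: [-0.0, 0.677, 0.736, 0.0]
wrist_force: [-0.5, -0.3, 0.1]
opening: 0.0289
```

Request:
{"method": "play_rows", "body": {
  "deltas": [
    [0,0,0,0,0,0,33],
    [0,0,0,0,0,0,33]
  ]
}}

```text
time_s: 7.98
position: [0.6029, 0.008, 0.0393]
tcp_rot: [-0.0, 0.676, 0.737, -0.0]
wrist_force: [0.7, 0.3, -0.6]
opening: 0.0283
```

Request:
{"method": "play_rows", "body": {
  "deltas": [
    [0,0,0,0,0,0,31],
    [0,0,0,0,0,0,31]
  ]
}}

```text
time_s: 8.22
position: [0.6032, 0.0079, 0.0394]
tcp_rot: [0.0, 0.677, 0.736, 0.0]
wrist_force: [1.0, 0.7, -0.9]
opening: 0.0272
```

```bash
python3 -c "
from h import *
st();print(monitor.get_state()['moment'])"
```

```text
t 8.22 pos [603.2   7.9  39.4] mag -23.4 -3.2 yaw 94.85 tilt [0.0007 0.0006] F [ 1.   0.7 -0.9] Fmag 0.6 -1.1 open 27.2
[ 0.24381378 -0.28099076 -0.02574678]
```

```bash
cat >> h.py <<'E'
A=np.radians(94.83); ex=np.array([np.cos(A),np.sin(A)]); ey=np.array([-ex[1],ex[0]])
O=np.array([.5982,.0673])-.0361*ex
E
python3 -c "
from h import *
plan([.4759,.2582,.12],89.7)"
```

```text
tool shift mm [ 260.2 -105.7  -80.5]
yaw now 94.85 turn tool z 0.0899
```

Request:
{"method": "play_rows", "body": {
  "deltas": [
    [0,0,0,0,0,0,45],
    [0,0,-0.01,0,0,0,50],
    [0,0,-0.03,0,0,0,50],
    [0,0,-0.04,0,0,0,50]
  ]
}}

```text
time_s: 8.72
position: [0.602, 0.0074, 0.1196]
tcp_rot: [-0.001, 0.677, 0.736, -0.001]
wrist_force: [-0.1, -0.7, 0.3]
opening: 0.0426
```

Request:
{"method": "play_rows", "body": {
  "deltas": [
    [0.037,-0.015,0,0,0,0,50],
    [0.037,-0.015,0,0,0,0,50],
    [0.037,-0.015,0,0,0,0,50],
    [0.037,-0.015,0,0,0,0,50],
    [0.037,-0.015,0,0,0,0,50],
    [0.037,-0.015,0,0,0,0,50],
    [0.038,-0.016,0,0,0,0.09,50],
    [0,0,0,0,0,0,50]
  ]
}}

```text
time_s: 9.72
position: [0.4744, 0.2593, 0.12]
tcp_rot: [0.0, 0.708, 0.706, 0.0]
wrist_force: [-0.3, -0.6, -0.2]
opening: 0.0422
```

```bash
python3 -c "
from h import *
plan([.4759,.2582,.036],89.7);st()"
```

```text
tool shift mm [-1.1  1.5 84. ]
yaw now 89.9 turn tool z 0.0034
t 9.72 pos [474.4 259.3 120. ] mag 237.9 107.2 yaw 89.9 tilt [0.0005 0.0002] F [-0.3 -0.6 -0.2] Fmag -0.6 0.3 open 42.2
```

Request:
{"method": "play_rows", "body": {
  "deltas": [
    [-0.001,0.0015,0.02,0,0,0.003,50],
    [0,0,0.03,0,0,0,50],
    [0,0,0.018,0,0,0,50],
    [0,0,0.009,0,0,0,50],
    [0,0,0.004,0,0,0,50],
    [0,0,0.003,0,0,0,50],
    [0,0,0,0,0,0,35],
    [0,0,0,0,0,0,25]
  ]
}}

```text
time_s: 10.72
position: [0.4774, 0.2568, 0.036]
tcp_rot: [0.0, 0.71, 0.704, 0.001]
wrist_force: [-0.6, -0.5, 0.6]
opening: 0.0208
```

Request:
{"method": "play_rows", "body": {
  "deltas": [
    [0,0,0,0,0,0,20],
    [0,0,0,0,0,0,15],
    [0,0,0,0,0,0,5],
    [0,0,0,0,0,0,5],
    [0,0,0,0,0,0,5]
  ],
  "squeeze": 30
}}

```text
time_s: 11.35
position: [0.477, 0.2567, 0.0357]
tcp_rot: [-0.0, 0.71, 0.704, 0.0]
wrist_force: [-2.2, 0.2, 4.9]
opening: 0.0117
```

```bash
python3 -c "
from h import *
st()"
```

```text
t 11.35 pos [477.  256.7  35.7] mag 235.1 104.8 yaw 89.51 tilt [0.0001 0.0001] F [-2.2  0.2  4.9] Fmag 0.4 2.2 open 11.7
```

Request:
{"method": "play_rows", "body": {
  "deltas": [
    [0,0,0,0,0,0,5],
    [0,0,-0.003,0,0,0,5],
    [0,0,-0.02,0,0,0,5],
    [0,0,-0.04,0,0,0,5],
    [0,0,-0.04,0,0,0,5],
    [0,0,0,0,0,0,5]
  ]
}}

```text
time_s: 12.1
position: [0.4793, 0.2574, 0.1422]
tcp_rot: [0.002, 0.71, 0.704, 0.004]
wrist_force: [0.6, 0.4, -1.2]
opening: 0.0121
```

```bash
python3 -c "
from h import *
st(); save(grab('side'),'s2.png',(250,180,410,320),4); save(grab('top'),'t2.png',(110,170,250,280),5)
p=mag(24,0); plan([*p,.14],94.83)"
```

```text
t 12.1 pos [479.3 257.4 142.2] mag 235.6 102.5 yaw 89.51 tilt [0.0074 0.0026] F [ 0.6  0.4 -1.2] Fmag 0.3 -0.7 open 12.1
tool shift mm [-200.2  124.3   -2.2]
yaw now 89.51 turn tool z -0.0928
```

View pics/s2.png

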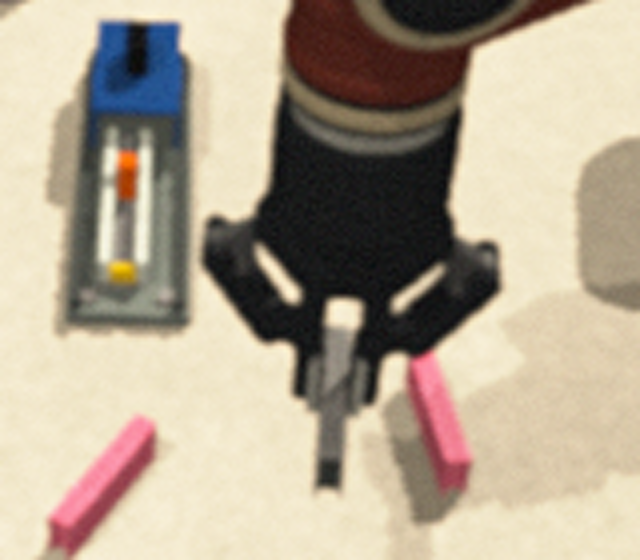

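The strip is held level by its top (crop (330,400)). The follower is orange at (127,170), nose stop at (122,272). Next I carry it over the channel.

Request:
{"method": "play_rows", "body": {
  "deltas": [
    [-0.028,0.018,0,0,0,0,5],
    [-0.028,0.018,0,0,0,0,5],
    [-0.029,0.018,0,0,0,0,5],
    [-0.029,0.018,0,0,0,0,5],
    [-0.029,0.018,0,0,0,0,5],
    [-0.029,0.018,0,0,0,0,5],
    [-0.028,0.016,0,0,0,-0.093,5],
    [0,0,0,0,0,0,5]
  ]
}}

```text
time_s: 13.2
position: [0.5986, 0.0539, 0.1357]
tcp_rot: [-0.001, 0.678, 0.735, -0.001]
wrist_force: [-0.4, 0.8, -1.1]
opening: 0.0123
```

Request:
{"method": "play_rows", "body": {
  "deltas": [
    [0,0,0.015,0,0,0,5],
    [0,0,0.02,0,0,0,5],
    [0,0,0.015,0,0,0,5],
    [0,0,0,0,0,0,5],
    [0,0,0,0,0,0,5]
  ]
}}

```text
time_s: 13.82
position: [0.5994, 0.0558, 0.0885]
tcp_rot: [0.0, 0.677, 0.736, 0.0]
wrist_force: [-0.0, -0.1, 0.1]
opening: 0.0119
```

Run:
```python
from h import *
st(); p=mag(25,0); plan([*p,.066],94.83)
r,s=tool()
for n in('side','top'):
    f=grab(n); P=cloud(f); q=P.reshape(-1,3)-s['position']; q=q@r.as_matrix()*1000; c=f['img'].reshape(-1,3).astype(int)
    m=(abs(q[:,1])<12)&(abs(q[:,0])<60)&(q[:,2]>2)&(q[:,2]<45)&(abs(c.max(1)-c.min(1))<60)
    print(n,m.sum())
    k=q[m]; k=k[(abs(k[:,0])>13)]
    for a in range(-50,55,6):
        b=k[(k[:,0]>=a)&(k[:,0]<a+6)]
        if len(b)>3: print(a,len(b),np.percentile(b[:,1],[5,50,95]).round(1),np.percentile(b[:,2],[5,50,95]).round(1),b[:,0].max().round(1))
    save(f,n[0]+'3.png',(210,140,330,260) if n=='side' else (220,150,350,230),5)
```

```text
t 13.82 pos [599.4  55.8  88.5] mag 24.5 -0.3 yaw 94.86 tilt [0.0005 0.    ] F [-0.  -0.1  0.1] Fmag -0.1 0.0 open 11.9
tool shift mm [ 0.5 -0.3 22.5]
yaw now 94.86 turn tool z 0.0005
side 206
-38 7 [-5.1 -2.7  4.2] [6.2 8.2 8.4] -33.2
-32 9 [-2.1  1.6  6.4] [5.6 6.3 9.2] -26.5
-26 8 [-2.3  2.6  6. ] [6.2 6.7 8.2] -20.4
-20 7 [-3.3 -1.   5.2] [4.9 8.  8. ] -15.4
10 8 [-6.7 -4.4  3.8] [ 5.2  7.7 16.1] 15.9
16 15 [-6.9 -2.2  6.6] [ 6.9  8.1 24.9] 22.0
22 18 [-7.1 -0.3  6.3] [ 5.4  7.5 32.3] 27.8
28 10 [-6.2 -0.5  6.1] [ 5.3  7.6 22.1] 32.9
34 49 [-4.2  1.5  5.8] [ 6.7 21.1 34.8] 39.8
40 12 [-5.3 -5.2  5.7] [ 6.7 16.3 25.8] 42.9
top 3
```

View pics/s3.png

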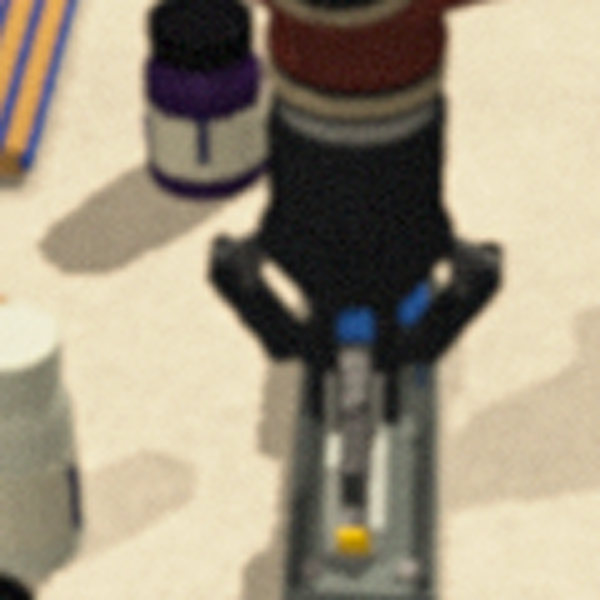

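The strip (crop (352,420)) is in line with the slot and the yellow stop (352,538). I lower it gently between the walls, above the nose stop.

Request:
{"method": "play_rows", "body": {
  "deltas": [
    [0,-0.0003,0.008,0,0,0,5],
    [0,0,0.008,0,0,0,5],
    [0,0,0.004,0,0,0,5],
    [0,0,0,0,0,0,5],
    [0,0,0.0015,0,0,0,5],
    [0,0,0.0015,0,0,0,5]
  ]
}}

```text
time_s: 14.68
position: [0.5991, 0.0555, 0.0655]
tcp_rot: [0.0, 0.677, 0.736, 0.0]
wrist_force: [-0.2, -0.3, -1.1]
opening: 0.0117
```

Request:
{"method": "play_rows", "body": {
  "deltas": [
    [0,0,0.001,0,0,0,5],
    [0,0,0.001,0,0,0,5],
    [0,0,0.0008,0,0,0,5],
    [0,0,0,0,0,0,5]
  ]
}}

```text
time_s: 15.18
position: [0.599, 0.0555, 0.0625]
tcp_rot: [0.0, 0.677, 0.736, 0.0]
wrist_force: [1.5, -0.5, -0.9]
opening: 0.0121
```

```bash
python3 -c "
from h import *
st(); p=mag(25,0); plan([*p,.0625],94.83)"
```

```text
t 15.18 pos [599.   55.5  62.5] mag 24.3 0.2 yaw 94.84 tilt [ 0.0003 -0.0001] F [ 1.5 -0.5 -0.9] Fmag -0.6 -1.5 open 12.1
tool shift mm [0.7 0.2 0. ]
yaw now 94.84 turn tool z 0.0002
```

Request:
{"method": "play_rows", "body": {
  "deltas": [
    [-0.003,0.0002,0,0,0,0,5],
    [-0.003,0,0,0,0,0,5],
    [-0.003,0,0,0,0,0,5],
    [-0.003,0,0,0,0,0,5]
  ]
}}

```text
time_s: 15.68
position: [0.6, 0.0439, 0.0626]
tcp_rot: [-0.0, 0.677, 0.736, 0.0]
wrist_force: [0.6, 3.1, 0.3]
opening: 0.012
```

Request:
{"method": "play_rows", "body": {
  "deltas": [
    [-0.003,0,0,0,0,0,5],
    [-0.003,0,0,0,0,0,5],
    [-0.003,0,0,0,0,0,5]
  ]
}}

```text
time_s: 16.05
position: [0.6008, 0.035, 0.0625]
tcp_rot: [-0.0, 0.677, 0.736, 0.0]
wrist_force: [-1.5, 5.2, 0.3]
opening: 0.0121
```

```bash
python3 -c "
from h import *
st()"
```

```text
t 16.05 pos [600.8  35.   62.5] mag 3.7 0.1 yaw 94.84 tilt [-0.0002  0.0011] F [-1.5  5.2  0.3] Fmag 5.3 1.0 open 12.1
```

Request:
{"method": "play_rows", "body": {
  "deltas": [
    [-0.003,0,0,0,0,0,5],
    [-0.003,0,0,0,0,0,5],
    [-0.002,0,0,0,0,0,5],
    [0,0,0,0,0,0,5]
  ]
}}

```text
time_s: 16.55
position: [0.6015, 0.0275, 0.0626]
tcp_rot: [-0.001, 0.677, 0.736, 0.001]
wrist_force: [-0.5, 6.6, 0.9]
opening: 0.0121
```

```bash
python3 -c "
from h import *
st(); f=grab('side'); save(f,'s4.png',(230,190,320,270),8)"
```

```text
t 16.55 pos [601.5  27.5  62.6] mag -3.8 0.1 yaw 94.82 tilt [-0.0003  0.0023] F [-0.5  6.6  0.9] Fmag 6.6 -0.0 open 12.1
```

View pics/s4.png

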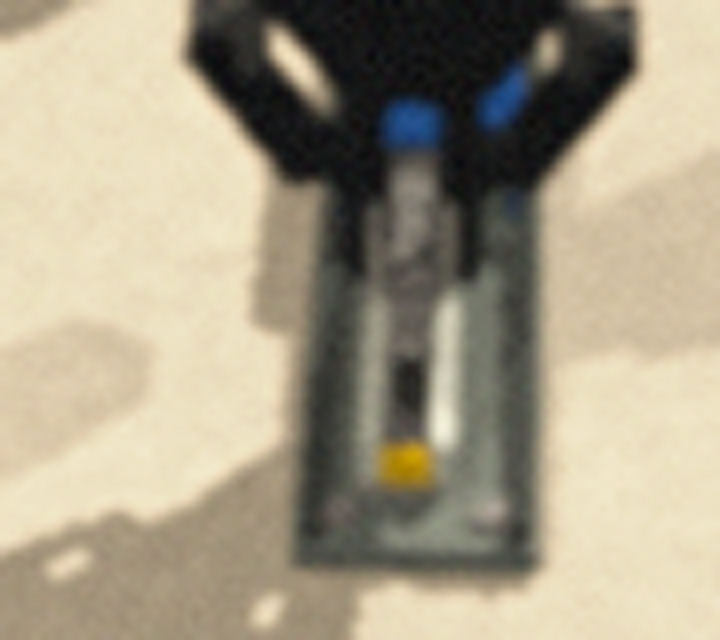

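The front face of the strip (dark, rows 355-415) now stands short of the yellow stop (rows 440-490), with a gap between them. Lowering.

Request:
{"method": "play_rows", "body": {
  "deltas": [
    [-0.0015,0,0,0,0,0,5],
    [0,0,0.002,0,0,0,5],
    [0,0,0.002,0,0,0,5],
    [0,0,0.002,0,0,0,5],
    [0,0,0.001,0,0,0,5]
  ]
}}

```text
time_s: 17.23
position: [0.6023, 0.0262, 0.0564]
tcp_rot: [-0.0, 0.677, 0.736, 0.001]
wrist_force: [-2.0, 7.7, 3.9]
opening: 0.0122
```

Request:
{"method": "play_rows", "body": {
  "deltas": [
    [0,0,0.002,0,0,0,5],
    [0,0,0.0015,0,0,0,5],
    [0,0,0.001,0,0,0,5]
  ]
}}

```text
time_s: 17.6
position: [0.6024, 0.0262, 0.052]
tcp_rot: [-0.0, 0.677, 0.736, 0.001]
wrist_force: [-0.8, 7.5, 4.6]
opening: 0.0122
```

```bash
python3 -c "
from h import *
st()"
```

```text
t 17.6 pos [602.4  26.2  52. ] mag -5.2 -0.7 yaw 94.84 tilt [0.0016 0.0021] F [-0.8  7.5  4.6] Fmag 7.6 0.2 open 12.2
```

Request:
{"method": "play_rows", "body": {
  "deltas": [
    [0,-0.0004,0.001,0,0,0,5],
    [0,0,0.0007,0,0,0,5]
  ]
}}

```text
time_s: 17.85
position: [0.6022, 0.0262, 0.0504]
tcp_rot: [0.0, 0.677, 0.736, 0.001]
wrist_force: [-0.3, 8.1, 2.9]
opening: 0.0122
```

Request:
{"method": "play_rows", "body": {
  "deltas": [
    [0,0,0.0005,0,0,0,5],
    [0,0,0.0003,0,0,0,5]
  ]
}}

```text
time_s: 18.1
position: [0.6021, 0.0261, 0.0497]
tcp_rot: [-0.0, 0.677, 0.736, 0.001]
wrist_force: [-0.7, 7.7, 6.2]
opening: 0.0123
```

Request:
{"method": "play_rows", "body": {
  "deltas": [
    [0,0,0.0004,0,0,0,5],
    [0,0,0,0,0,0,5]
  ]
}}

```text
time_s: 18.35
position: [0.6021, 0.0262, 0.0497]
tcp_rot: [-0.0, 0.677, 0.736, 0.001]
wrist_force: [-2.2, 8.5, 6.8]
opening: 0.0121
```

```bash
python3 -c "
from h import *
st()"
```

```text
t 18.35 pos [602.1  26.2  49.7] mag -5.2 -0.5 yaw 94.84 tilt [0.0016 0.0021] F [-2.2  8.5  6.8] Fmag 8.6 1.5 open 12.1
```

Request:
{"method": "play_rows", "body": {
  "deltas": [
    [0.0015,0,0,0,0,0,5],
    [0.0015,0,0,0,0,0,5],
    [0,0,0,0,0,0,18],
    [0,0,0,0,0,0,22],
    [0,0,0,0,0,0,30],
    [0,0,0,0,0,0,40]
  ]
}}

```text
time_s: 19.1
position: [0.6009, 0.0278, 0.0479]
tcp_rot: [-0.0, 0.677, 0.736, -0.0]
wrist_force: [-0.2, -0.4, 0.1]
opening: 0.034
```

Request:
{"method": "play_rows", "body": {
  "deltas": [
    [0,0,0,0,0,0,45],
    [0,0,-0.01,0,0,0,45],
    [0,0,-0.03,0,0,0,45],
    [0,0,-0.05,0,0,0,45],
    [-0.04,0,-0.03,0,0,0,45],
    [-0.05,0,0,0,0,0,45],
    [0,0,0,0,0,0,45]
  ]
}}

```text
time_s: 19.98
position: [0.6093, -0.0643, 0.1699]
tcp_rot: [0.001, 0.678, 0.735, 0.0]
wrist_force: [-0.3, 0.4, -0.7]
opening: 0.0384
```

Run:
```python
from h import *
st()
for n in('side','top'):
    f=grab(n); P=cloud(f); d=P[...,:2]-O; mx=d@ex*1000; my=d@ey*1000; z=P[...,2]*1000
    H=cv2.cvtColor(f['img'],cv2.COLOR_RGB2HSV); 
    m=(abs(my)<5)&(z>33)&(z<46)&(H[...,1]<90)
    print(n,m.sum())
    for a in range(-40,55,8):
        b=m&(mx>=a)&(mx<a+8)
        if b.sum()>2: print(a,b.sum(),np.median(z[b]).round(1),np.median(my[b]).round(1),mx[b].max().round(1))
    for nm,mm in(('orange',(H[...,0]<14)&(H[...,1]>150)&(H[...,2]>110)),('yellow',(H[...,0]>18)&(H[...,0]<34)&(H[...,1]>150)&(H[...,2]>100))):
        b=mm&(abs(my)<20)&(abs(mx)<75)
        if b.sum(): print(nm,b.sum(),np.percentile(mx[b],[0,50,100]).round(1),np.median(z[b]).round(1))
    save(f,n[0]+'5.png',(230,180,330,270) if n=='side' else (220,150,350,230),6)
```

```text
t 19.98 pos [609.3 -64.3 169.9] mag -96.0 0.0 yaw 94.62 tilt [ 0.0024 -0.0011] F [-0.3  0.4 -0.7] Fmag 0.4 0.3 open 38.4
side 105
-32 8 42.0 0.9 -26.5
-24 14 42.6 -1.2 -16.1
-16 8 41.9 1.4 -8.7
-8 11 42.8 -1.7 -0.6
0 9 42.1 0.8 6.9
8 9 42.8 -1.2 14.4
16 8 42.1 0.2 22.2
24 11 42.4 -0.5 31.7
32 14 40.9 -0.3 39.9
40 11 41.6 -0.2 44.1
orange 16 [-47.9 -44.  -38.6] 42.6
yellow 28 [38.2 48.3 51. ] 20.2
top 109
-24 10 43.2 -2.1 -16.1
-16 12 41.8 -0.2 -8.4
-8 12 42.3 0.6 -0.8
0 12 42.6 0.1 6.7
8 12 43.0 -0.4 14.3
16 12 42.4 -0.2 24.0
24 14 42.8 0.7 31.8
32 13 41.7 1.2 39.7
40 5 43.8 -2.0 44.2
yellow 7 [45.5 48.  48.6] 23.5
```

View pics/s5.png

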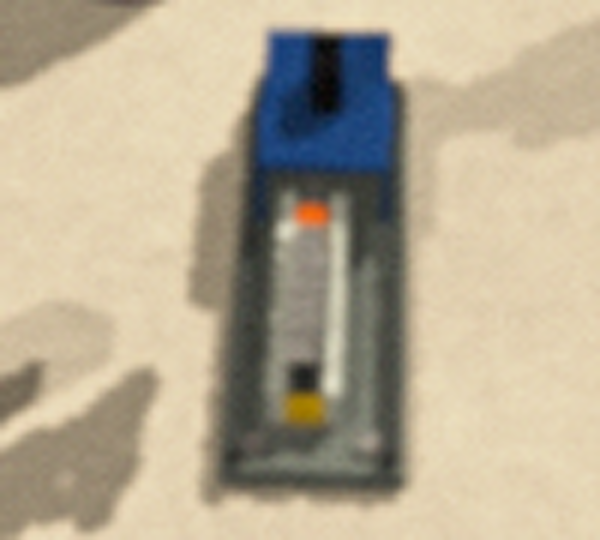

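The strip lies flat (top z 42±1 along its whole length) between the orange follower (310,213) and the yellow stop (305,407), front end at x≈45. Next comes the rail, whose knob I locate.

Run:
```python
from h import *
for n in('side','top'):
    f=grab(n); P=cloud(f); d=P[...,:2]-O; mx=d@ex*1000; my=d@ey*1000; z=P[...,2]*1000
    H=cv2.cvtColor(f['img'],cv2.COLOR_RGB2HSV).astype(int)
    b=(abs(mx+111)<40)&(abs(my)<20)&(z>70)&(z<78); 
    if b.sum(): print(n,'knob top',b.sum(),np.percentile(mx[b],[2,98]).round(1),np.percentile(my[b],[2,98]).round(1))
    b=(abs(mx+111)<60)&(abs(my)<40)&(abs(z-50)<4)&(H[...,1]>120)
    if b.sum(): print('roof',b.sum(),np.percentile(mx[b],[1,99]).round(1),np.percentile(my[b],[2,98]).round(1))
plan([*mag(-111,3.3),.1],94.83)
```

```text
side knob top 47 [-125.2  -95.1] [-3.3  9.5]
roof 390 [-152.6  -62.7] [-21.6  30. ]
roof 323 [-157.5  -64.5] [-16.3  31.3]
tool shift mm [-18.8  -2.6  67.8]
yaw now 94.89 turn tool z 0.0011
```

Request:
{"method": "play_rows", "body": {
  "deltas": [
    [-0.018,-0.0027,0.02,0,0,0.001,45],
    [0,0,0.03,0,0,0,45],
    [0,0,0.02,0,0,0,45],
    [0,0,0.005,0,0,0,45],
    [0,0,0,0,0,0,45]
  ]
}}

```text
time_s: 20.8
position: [0.6074, -0.0797, 0.0929]
tcp_rot: [-0.0, 0.677, 0.736, -0.0]
wrist_force: [-0.4, 0.3, 0.4]
opening: 0.0385
```

```bash
python3 -c "
from h import *
st();plan([*mag(-110,3.4),.071],94.83)"
```

```text
t 20.8 pos [607.4 -79.7  92.9] mag -111.1 3.2 yaw 94.8 tilt [-0.0004  0.    ] F [-0.4  0.3  0.4] Fmag 0.3 0.4 open 38.5
tool shift mm [ 1.1 -0.2 21.9]
yaw now 94.8 turn tool z -0.0006
```

Request:
{"method": "play_rows", "body": {
  "deltas": [
    [0.001,0,0.01,0,0,0,45],
    [0,0,0.008,0,0,0,45],
    [0,0,0.004,0,0,0,45],
    [0,0,0,0,0,0,35],
    [0,0,0,0,0,0,25],
    [0,0,0,0,0,0,20]
  ],
  "squeeze": 25
}}

```text
time_s: 21.55
position: [0.6076, -0.0788, 0.0715]
tcp_rot: [0.0, 0.677, 0.736, 0.0]
wrist_force: [0.1, -0.2, 0.9]
opening: 0.0171
```

Request:
{"method": "play_rows", "body": {
  "deltas": [
    [0,0,0,0,0,0,15],
    [0,0,0,0,0,0,10],
    [0,0,0,0,0,0,8],
    [0,0,0,0,0,0,8]
  ]
}}

```text
time_s: 22.05
position: [0.6071, -0.0788, 0.0716]
tcp_rot: [-0.0, 0.677, 0.736, -0.0]
wrist_force: [-4.3, -0.1, 5.6]
opening: 0.0136
```

```bash
python3 -c "
from h import *
st()"
```

```text
t 22.05 pos [607.1 -78.8  71.6] mag -110.3 3.4 yaw 94.79 tilt [-0.0009 -0.0002] F [-4.3 -0.1  5.6] Fmag 0.3 4.3 open 13.6
```

Request:
{"method": "play_rows", "body": {
  "deltas": [
    [0.002,-0.0004,0,0,0,0,8],
    [0.004,0,0,0,0,0,8],
    [0.006,0,0,0,0,0,8],
    [0.006,0,0,0,0,0,8]
  ]
}}

```text
time_s: 22.55
position: [0.6056, -0.0617, 0.0716]
tcp_rot: [0.001, 0.677, 0.736, -0.001]
wrist_force: [-3.8, -4.5, 4.3]
opening: 0.0134
```

```bash
python3 -c "
from h import *
st()"
```

```text
t 22.55 pos [605.6 -61.7  71.6] mag -93.0 3.5 yaw 94.78 tilt [ 0.0004 -0.002 ] F [-3.8 -4.5  4.3] Fmag -4.1 4.1 open 13.4
```

Request:
{"method": "play_rows", "body": {
  "deltas": [
    [0.008,-0.0003,0,0,0,0,8],
    [0.008,0,0,0,0,0,8],
    [0.008,0,0,0,0,0,8],
    [0.008,0,0,0,0,0,8],
    [0.008,0,0,0,0,0,8]
  ]
}}

```text
time_s: 23.18
position: [0.6021, -0.0206, 0.0715]
tcp_rot: [0.0, 0.677, 0.736, 0.0]
wrist_force: [-2.3, -3.4, 5.4]
opening: 0.0135
```

```bash
python3 -c "
from h import *
st()"
```

```text
t 23.18 pos [602.1 -20.6  71.5] mag -51.8 3.5 yaw 94.79 tilt [ 0.0007 -0.0005] F [-2.3 -3.4  5.4] Fmag -3.2 2.5 open 13.5
```

Request:
{"method": "play_rows", "body": {
  "deltas": [
    [0.007,0,0,0,0,0,8],
    [0.007,0,0,0,0,0,8],
    [0.007,0,0,0,0,0,8],
    [0.007,0,0,0,0,0,8],
    [0.007,0,0,0,0,0,8],
    [0.007,0,0,0,0,0,8]
  ]
}}

```text
time_s: 23.92
position: [0.5985, 0.0213, 0.0716]
tcp_rot: [0.0, 0.677, 0.736, 0.0]
wrist_force: [-3.2, -4.4, 5.1]
opening: 0.0135
```

Request:
{"method": "play_rows", "body": {
  "deltas": [
    [0.003,0,0,0,0,0,8],
    [0.002,0,0,0,0,0,8],
    [0.001,0,0,0,0,0,8],
    [0.001,0,0,0,0,0,8]
  ]
}}

```text
time_s: 24.42
position: [0.598, 0.0282, 0.0716]
tcp_rot: [0.0, 0.677, 0.736, 0.0]
wrist_force: [-3.1, -4.1, 4.6]
opening: 0.0133
```

```bash
python3 -c "
from h import *
st()"
```

```text
t 24.43 pos [598.   28.2  71.6] mag -2.8 3.5 yaw 94.8 tilt [ 0.0006 -0.0001] F [-3.1 -4.1  4.6] Fmag -3.8 3.5 open 13.3
```

Near the end stop. I creep on until the force rises.

Request:
{"method": "play_rows", "body": {
  "deltas": [
    [0.001,0,0,0,0,0,8],
    [0.001,0,0,0,0,0,8]
  ]
}}

```text
time_s: 24.68
position: [0.5978, 0.0302, 0.0716]
tcp_rot: [0.0, 0.677, 0.736, 0.0]
wrist_force: [-2.4, -3.5, 5.9]
opening: 0.0135
```

Request:
{"method": "play_rows", "body": {
  "deltas": [
    [0.0008,0,0,0,0,0,8],
    [0.0008,0,0,0,0,0,8]
  ]
}}

```text
time_s: 24.92
position: [0.5976, 0.0318, 0.0715]
tcp_rot: [0.0, 0.677, 0.736, 0.0]
wrist_force: [-3.0, -4.1, 6.0]
opening: 0.0136
```

Request:
{"method": "play_rows", "body": {
  "deltas": [
    [0.0006,0,0,0,0,0,8],
    [0.0006,0,0,0,0,0,8]
  ]
}}

```text
time_s: 25.18
position: [0.5976, 0.032, 0.0716]
tcp_rot: [0.001, 0.677, 0.736, -0.001]
wrist_force: [-1.9, -8.9, 5.8]
opening: 0.0133
```

Request:
{"method": "play_rows", "body": {
  "deltas": [
    [0.0006,0,0,0,0,0,8],
    [0,0,0,0,0,0,8]
  ]
}}

```text
time_s: 25.42
position: [0.5976, 0.032, 0.0715]
tcp_rot: [0.001, 0.677, 0.736, -0.001]
wrist_force: [-3.5, -9.1, 4.9]
opening: 0.0133
```

Request:
{"method": "play_rows", "body": {
  "deltas": [
    [0.0004,0,0,0,0,0,8],
    [0,0,0,0,0,0,8]
  ]
}}

```text
time_s: 25.68
position: [0.5976, 0.032, 0.0716]
tcp_rot: [0.002, 0.677, 0.736, -0.001]
wrist_force: [-2.7, -11.2, 4.3]
opening: 0.0135
```

Hard stop, since the position no longer moves while the force climbs. I release and clear.

Request:
{"method": "play_rows", "body": {
  "deltas": [
    [0,0,0,0,0,0,18],
    [0,0,0,0,0,0,25],
    [0,0,0,0,0,0,40],
    [0,0,0,0,0,0,45],
    [0,0,-0.01,0,0,0,45],
    [0,0,-0.03,0,0,0,45],
    [0,0,-0.05,0,0,0,45],
    [0,0,-0.03,0,0,0,45]
  ]
}}

```text
time_s: 26.68
position: [0.5984, 0.0336, 0.1951]
tcp_rot: [0.002, 0.677, 0.736, 0.001]
wrist_force: [1.0, 0.2, 0.3]
opening: 0.0382
```

Request:
{"method": "play_rows", "body": {
  "deltas": [
    [-0.03,0.0,0,0,0,0,45],
    [-0.05,0.0,0,0,0,0,45],
    [-0.05,0.0,0,0,0,0,45],
    [-0.05,0.0,0,0,0,0,45],
    [0,0,0,0,0,0,45],
    [0,0,0,0,0,0,45]
  ]
}}

```text
time_s: 27.42
position: [0.6123, -0.1454, 0.1915]
tcp_rot: [-0.0, 0.677, 0.736, 0.0]
wrist_force: [0.6, 0.8, 0.2]
opening: 0.0384
```

Run:
```python
from h import *
st()
for n in('side','top'):
    f=grab(n); P=cloud(f); d=P[...,:2]-O; mx=d@ex*1000; my=d@ey*1000; z=P[...,2]*1000
    H=cv2.cvtColor(f['img'],cv2.COLOR_RGB2HSV).astype(int)
    b=(abs(mx)<70)&(abs(my)<40)&(abs(z-50)<4)&(H[...,1]>120)
    if b.sum(): print(n,'roof',b.sum(),np.percentile(mx[b],[1,50,99]).round(1),np.median(z[b]).round(1))
    b=(abs(mx)<40)&(abs(my)<20)&(z>70)&(z<78)
    if b.sum(): print('knob',np.percentile(mx[b],[2,98]).round(1))
    save(f,n+'6.png',None,1.42)
```

```text
t 27.43 pos [ 612.3 -145.4  191.5] mag -177.0 3.8 yaw 94.77 tilt [0.0004 0.0005] F [0.6 0.8 0.2] Fmag 0.7 -0.6 open 38.4
side roof 527 [-44.8  11.8  47.3] 50.4
knob [-13.5  15.8]
top roof 703 [-46.4   0.1  45.6] 50.3
knob [-13.8  13.3]
```

View pics/side6.png

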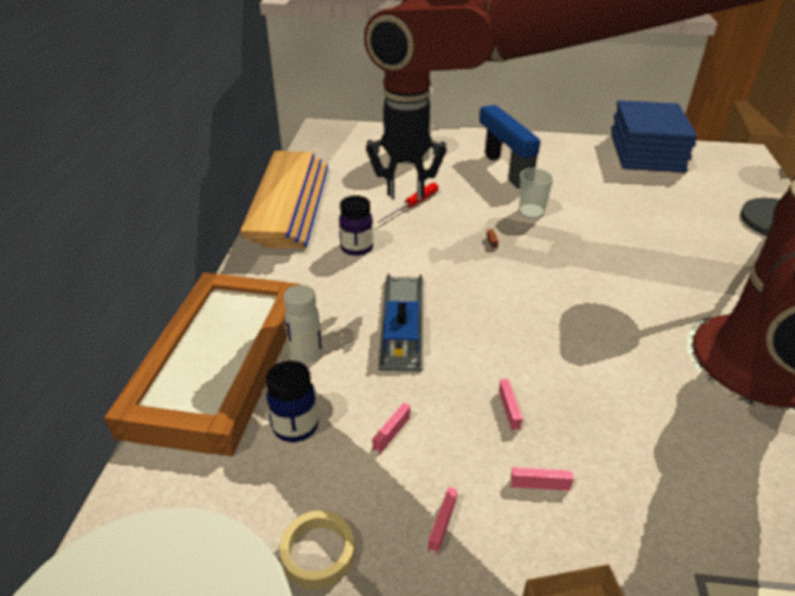

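The rail (blue, around (402,320)) is shut over the strip, front edge at x≈47. Yellow shows at its mouth (400,350). Everything else stands where it was. Handing in.

```bash
python3 -c "
from station import arm
print(arm.job_done())"
```

```text
the job is handed in; nothing more can be done
None
```

The strip is loaded in the magazine and the cover rail is fully shut over it. I handed the job in at about 27.5 s on the robot's clock.

- **Finding the block:** I closed the jaws lightly on its outer walls at two places. It sits about 3.3 mm to the −y side of the plate's centre line, with the channel pointing at 94.8° in the world frame.
- **Loading the strip:** I pushed the follower back with the strip's end, with contact forces of about 9 N at most. I then lowered the strip to the floor behind the nose stop and let go. The strip's top measured about z 42 mm along its whole length (readings 41–44 mm, camera noise), and its front end was at x ≈ 44–45 mm against the stop.
- **Closing the rail:** It slid at about 4 N and ended on a hard stop. The position held while the push rose to about 11 N.
- **Last look:** Both cameras put the rail's front edge at x 46–47 mm, against 48 mm when fully shut, which is within the camera's 2 mm error. In the side view the jars, bottle, tape, screwdriver, short strip and pink look-alikes stood where they were.
- **Readings that disagreed:** The gripper read 12 mm on the 13 mm wide strip, but the hold was firm. The rail stopped about 0.5 mm further on than I had worked out, also within error.

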